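# Put the amber bottle from the filler into the capping queue

## Robot

A 6-joint arm with a two-finger parallel gripper is mounted at the origin on the work surface. World frame = base frame: x ahead of the robot, y to its left, z up, the work surface at z = 0. Lengths are in m, angles in rad, forces in N, time in s.
With the tool pointing down it reaches from about 0.35 to 1 m from the base axis. Payload 7.1 kg.
Tool frame: the origin (TCP) lies at the centre of the arm's flange, where the gripper is bolted on; the fingertips stand 173 mm ahead of it and the grasp point (between the pads) lies 155 mm ahead of it (env.hold_point_z is the z of the grasp point in the tool frame, in m); z points along the fingers, y is the direction in which the jaws open and shut (so a half turn about z gives the same grasp; the last joint's range is limited). The gripper opens to 85 mm and grips with 20 to 120 N. Pads are 22 mm wide; open, the fingers measure 114 mm over their backs; the gripper's body (76 mm by 85 mm) begins 54 mm behind the grasp point. The pads swing forward as they close: fully open they stand 13 mm farther back than shut.
Start: joints at [-1.214, 0.423, 1.63, -0, 1.089, -0.019], TCP at [0.229, -0.581, 0.405] pointing down, gripper open.
Joint ranges: [-3, 3], [-0.9, 2.11], [0.09, 2.58], [-1.31, 4.45], [0.11, 2.69], [-2.54, 2.54]. Speed limits (rad/s): [2.39, 2.39, 3.01, 3.14, 3.14, 3.14].

## Interface

Orientations are given as a 3x3 rotation matrix whose columns are the frame's x, y, z axes.
In Python, from plant import env, read_camera, get_calibration gives the robot as it stands.
- The arm moves only by the shell command python3 -m handwheel 'ROWS' [FORCE]. ROWS is a JSON object of lists of equal length, an entry for each row: "translation": the shift along the tool's x, y, z in m, a list of three; "rotation": the turn, a rotation vector about the tool's x, y, z in degrees, a list of three; "jaw": the opening, from 0 (shut) to 1 (fully open). In form: {"translation": [[x, y, z], ...], "rotation": [[wx, wy, wz], ...], "jaw": [jaw, ...]}. A call has 1 to 10 rows; each row shifts and turns the commanded pose from where the row before left it, along the tool's axes as they then stand; what a row does not reach is not made up. A row lasts 1/12 s, in which the tool goes at most 41.7 mm and 7.16 degrees, less where a joint would pass 70% of its speed; a pose out of reach is approached as far as the arm can. A call is refused whole if a number of a shift passes 0.0417 or a number of a turn 7.16, either way. A call with a gripper value outside its range is refused whole. The fingers move at their own pace and stop on an object; FORCE is the grip in N (left out, the last holds). Time passes only in rows, so rows that do not move let the fingers close. It gives the time, the measured TCP pose, the force and the opening at its end, in the units of the state.
- env.state(): the state, without advancing time (a new reading comes with each control period).
- read_camera(name): name is "scene" or "side" or "wrist"; returns the picture (480x640x3 uint8, blue, green, red); there is no depth.
- get_calibration(name): a dict with "fx", "fy", "cx", "cy" (pixels), "world_from_camera" (4x4, takes a point from camera to world coordinates). Camera axes: x right, y up, looking along -z (the intrinsics and any distortion apply to the point x, -y, -z); pixel columns grow to the right and rows downward; lengths in m; the calibration is good to about 2 mm. A picture is of the moment at which its call begins: read the wrist's pose just before it. get_calibration takes no time and is no camera call; for the wrist camera it gives the pose at the moment of the call.
- env.close_job(): hands the job in, once; it reports no verdict.
The state is a dict: "t": time; "joint_pos": joint angles; "joint_vel": joint speeds; "tau": joint torques, N m; "tcp_pos": TCP position; "orientation": TCP orientation; "force": force on the tool from outside, world axes, zero at the start; "wrist_torque": the same for the moment, N m; "opening": finger opening in m.
Only numpy, scipy, OpenCV 4.12 (cv2) and the standard library are available. Lean on these libraries where they do the work, as an engineer would, in place of code of your own. Each camera call takes 0.05 s, during which the arm holds its last target. There are 200 camera calls.

## Task

The amber bottle leaning in the filler's slanted rest is done: lift it out and stand it upright on the table in the gap of the capping queue, midway between the two standing amber bottles and in line with them, to within about 15 mm. Set it down rather than dropping it, never tip it much further than it leans now, and leave the green bottle in the filler, the two queue bottles, the glass, the tin and the jar where they are.

Things in the scene. Friction and masses are not known exactly. Their poses are not given: they have to be found in the camera images.
- amber_bottle: Bottle to move: amber long-neck, 0.2-0.32 kg, 230 mm tall. Body 61 mm wide up to 118 mm, shoulder to 162 mm, then straight neck 27 mm wide to the mouth (29 mm lip on the last 8 mm). Origin: centre of underside; z: along its axis to the mouth. Starts in either of the filler's two rests, leaning 30 deg from vertical, mouth towards the filler's -x; it slides out along its own axis.
- green_bottle: Green glass bottle of the same shape and size (origin and axes alike), leaning in the filler's other rest, its axis parallel to the amber one and 130 mm from it. It stays there.
- queue_left: Standing amber glass bottle at the left (+y) end of the gap in the capping queue; same shape and size as the one to move, 0.35 kg, loose. Origin at the centre of its underside on the table, z up. Its y axis lies along the queue: the other queue bottle stands at (0, -210 mm) in its frame.
- queue_right: Standing amber glass bottle at the right (-y) end of the gap, same shape, size and weight, 210 mm centre to centre from the left one. Origin at the centre of its underside.
- filler: Fixed filler: black base 230 (x) x 280 (y) x 12 mm; origin: centre of underside. Rests at y = +-65: white seat (bottle foot centre at x 60, z 42) and two steel rods, 100 mm long, under the bottle body's lower (-x) side; open above and at the upper end, neck free all round. Steel tube 20 mm thick at x 95, z 310 on posts at y = +-130; valve heads at x 85, down to z 250 mm.
- tasting_glass: Clear tumbler, 64 mm wide, 100 mm tall, a bystander on the robot's side of the filler; origin at the centre of its underside.
- tin: Brass-coloured tin, 56 mm wide, 45 mm tall, a bystander about 110 mm from the queue's line on the robot's side of the gap; origin at the centre of its underside.
- jar: White jar with green lid, 80 mm wide, 110 mm tall, a bystander to the right of the queue; origin at the centre of its underside.
Mind the look-alikes: they are no part of the job. What is shaped like the queue_left but blue or grey is not meant.

How it is judged:
At the end, for the whole second after the job is handed in: The amber bottle stands upright (within 0.06 rad) and at rest on the table, within 18 mm along and 18 mm across of the point midway between the two queue bottles on the line through them; the queue bottles stand upright within 12 mm and the green bottle lies within 15 mm of where they were (x of amber_bottle in the frame of queue_left between -0.018 and 0.018 m and y of amber_bottle in the frame of queue_left between -0.123 and -0.087 m and angle between each of amber_bottle, queue_left, queue_right's own z axis and vertical below 0.06 rad and height (world z) of amber_bottle between -0.004 and 0.005 m and linear speed of amber_bottle below 0.03 m/s and distance of each of queue_left, queue_right from where it was at the start of the episode below 0.012 m and distance of green_bottle from where it was at the start of the episode below 0.015 m); the robot touches nothing.
It fails at once if a queue bottle is displaced by more than 20 mm (distance of any of queue_left, queue_right from where it was at the start of the episode above 0.02 m).
It fails at once if the green bottle is displaced in its rest by more than 20 mm (distance of green_bottle from where it was at the start of the episode above 0.02 m).
It fails at once if the glass, the tin or the jar is displaced by more than 25 mm (distance of any of tasting_glass, tin, jar from where it was at the start of the episode above 0.025 m).
It fails at once if the amber bottle is tipped more than 0.9 rad from vertical (angle between amber_bottle's own z axis and vertical above 0.9 rad).
It fails at once if the amber bottle is dropped into the queue (its foot within 40 mm of the table and 200 mm of the left queue bottle while it moves faster than 0.5 m/s) (horizontal distance between amber_bottle and queue_left below 0.2 m and height (world z) of amber_bottle below 0.04 m and linear speed of amber_bottle above 0.5 m/s).
It also fails if it takes over 45 s, if anything falls off the work surface, if the arm or the gripper's body presses on something with over 40 N, if the wrist force passes 120 N, or if a joint passes its speed limit or range.

## Working session

There is one attempt and no reset: what is moved stays moved. The work goes in short steps, Python scripts to look and compute and a shell command to move; the robot and the scene stay as the last step left them, time stands still between calls to the robot, and variables do not carry over. Pictures are saved under pics/ and viewed, about 8 in all and at most 12, crops included, and the job is handed in when it is done.

```bash
ls; mkdir -p pics
python3 - <<'E'
from plant import env, read_camera, get_calibration
import cv2,numpy as np
np.set_printoptions(precision=4,suppress=True)
for n in ["scene","side"]:
    cv2.imwrite(f"pics/{n}0.png",read_camera(n)); print(n,get_calibration(n))
print(env.state(), env.hold_point_z)
E
```

```text
pics
scene {'fx': 459.9897928731911, 'fy': 459.9897928731911, 'cx': 315.5572715789716, 'cy': 237.03048211370148, 'world_from_camera': array([[-0.0196, -0.6553,  0.7551,  1.4323],
       [ 0.9998, -0.0169,  0.0113, -0.0489],
       [ 0.0054,  0.7552,  0.6555,  0.8163],
       [ 0.    ,  0.    ,  0.    ,  1.    ]])}
side {'fx': 570.1941924189977, 'fy': 570.1941924189977, 'cx': 320.5713541151367, 'cy': 239.01480570261464, 'world_from_camera': array([[-0.7077,  0.4171, -0.5703, -0.2968],
       [-0.7063, -0.4375,  0.5565,  0.7376],
       [-0.0174,  0.7967,  0.6042,  0.9715],
       [ 0.    ,  0.    ,  0.    ,  1.    ]])}
{'t': 0.1, 'joint_pos': array([-1.214 ,  0.4237,  1.6309,  0.    ,  1.089 , -0.019 ]), 'joint_vel': array([ 0.0003, -0.002 , -0.001 , -0.0002,  0.0007,  0.0008]), 'tau': array([  0.0019, -55.6942, -28.8081,   0.0045,  -0.2866,  -0.0016]), 'tcp_pos': array([ 0.2293, -0.581 ,  0.4039]), 'orientation': array([[ 0.9302,  0.367 , -0.0007],
       [ 0.367 , -0.9302,  0.0018],
       [ 0.0001, -0.002 , -1.    ]]), 'force': array([ 0.3121,  0.7239, -0.8139]), 'wrist_torque': array([0.0547, 0.0002, 0.0181]), 'opening': 0.08506285687195392} 0.1547
```

View pics/scene0.png

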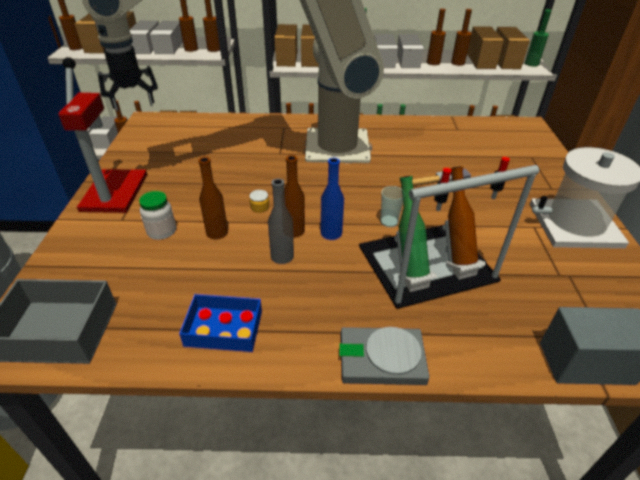

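View pics/side0.png

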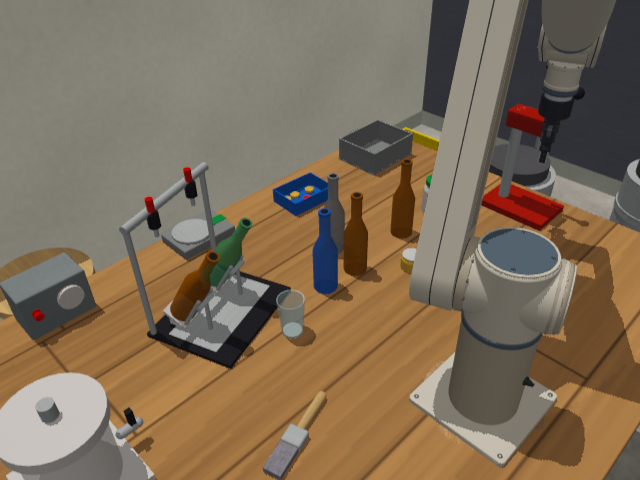

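Run:
```python
import cv2,numpy as np
s=cv2.imread('pics/scene0.png');d=cv2.imread('pics/side0.png')
def c(im,x,y,w,h,k):
    o=cv2.resize(im[y:y+h,x:x+w],None,fx=k,fy=k,interpolation=cv2.INTER_CUBIC)
    for i in range(0,w,20):
        cv2.line(o,(i*k,0),(i*k,6),(255,255,255),1); cv2.putText(o,str(x+i),(i*k,16),0,.32,(255,255,255),1)
    for i in range(0,h,20):
        cv2.line(o,(0,i*k),(6,i*k),(255,255,255),1); cv2.putText(o,str(y+i),(8,i*k+4),0,.32,(0,255,255),1)
    return o
a=np.hstack([c(s,355,155,148,150,3)[:,:400],c(d,150,210,133,150,3)])
cv2.imwrite('pics/c1.png',a)
b=np.hstack([c(s,190,150,160,120,2),c(d,310,145,120,120,2)])
cv2.imwrite('pics/c2.png',cv2.resize(b,None,fx=1.4,fy=1.4))
```

```text
(no output)
```

View pics/c1.png

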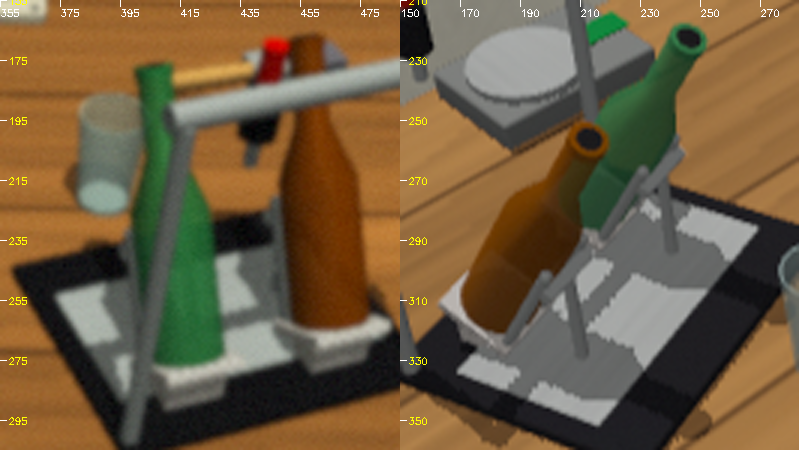

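View pics/c2.png

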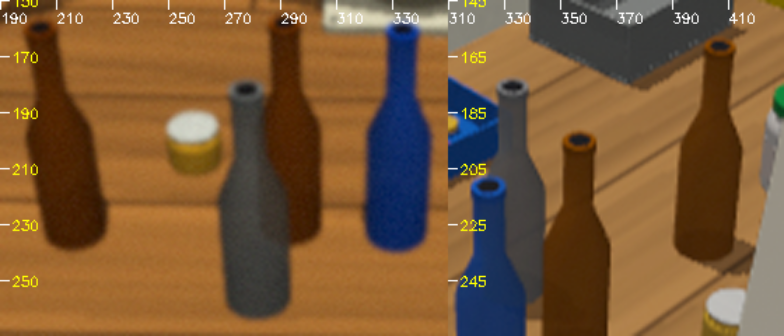

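```bash
cat > h.py <<'E'
from plant import env, read_camera, get_calibration
import cv2,numpy as np
np.set_printoptions(precision=4,suppress=True)
def ray(n,p,c=None):
    c=c or get_calibration(n);M=np.array(c['world_from_camera'])
    v=M[:3,:3]@[(p[0]-c['cx'])/c['fx'],-(p[1]-c['cy'])/c['fy'],-1.]
    return M[:3,3],v/np.linalg.norm(v)
def plane(n,p,z):
    o,v=ray(n,p);return o+v*(z-o[2])/v[2]
def tri(a,b):
    A=[];B=[]
    for n,p in (('scene',a),('side',b)):
        o,v=ray(n,p);P=np.eye(3)-np.outer(v,v);A.append(P);B.append(P@o)
    x=np.linalg.solve(sum(A),sum(B));return x,[np.linalg.norm(A[i]@x-B[i])*1e3 for i in (0,1)]
def proj(n,X,c=None):
    c=c or get_calibration(n);M=np.linalg.inv(c['world_from_camera']);q=M[:3,:3]@X+M[:3,3]
    return np.array([c['cx']+c['fx']*q[0]/-q[2],c['cy']-c['fy']*q[1]/-q[2]])
E
python3 - <<'E'
from h import *
for k,a,b in [('qr',(204.8,159.6),(406.4,161.4)),('ql',(291.4,157),(356.8,194.6)),('grey',(278.2,182),(332.9,175.7)),('blue',(333.9,161),(324.6,211)),('amber',(457.7,168.5),(213.3,257)),('green',(406.7,178.5),(246,222.7))]:
    print(k,*tri(a,b),'z=.23:',plane('scene',a,.23)[:2],plane('side',b,.23)[:2])
for p in [(359.7,244.3),(395,303),(497,277)]: print(plane('scene',p,.012))
for p in [(151,334),(233,357),(290,290)]: print(plane('side',p,.012))
print('glass',plane('side',(293,330),0),'tin',plane('scene',(259,206),0),plane('scene',(158,232),0))
E
```

```text
qr [ 0.4765 -0.3333  0.2301] [np.float64(2.3100670929477176), np.float64(2.3100670929477363)] z=.23: [ 0.4796 -0.3311] [ 0.4778 -0.3374]
ql [ 0.4622 -0.125   0.2318] [np.float64(1.9796536836686738), np.float64(1.9796536836686423)] z=.23: [ 0.4617 -0.1236] [ 0.4647 -0.1299]
grey [ 0.5662 -0.1496  0.2299] [np.float64(3.0600889365056587), np.float64(3.060088936505709)] z=.23: [ 0.5699 -0.1469] [ 0.5672 -0.1538]
blue [ 0.4718 -0.0233  0.2293] [np.float64(3.6810202907727145), np.float64(3.6810202907727305)] z=.23: [ 0.4771 -0.0204] [ 0.4718 -0.0274]
amber [0.5126 0.2623 0.2385] [np.float64(4.652044655911557), np.float64(4.652044655911487)] z=.23: [0.5022 0.2707] [0.5208 0.2521]
green [0.5574 0.1389 0.2386] [np.float64(4.125911154928241), np.float64(4.125911154928163)] z=.23: [0.5477 0.145 ] [0.5672 0.1272]
[0.5319 0.0535 0.012 ]
[0.7317 0.1238 0.012 ]
[0.6427 0.3812 0.012 ]
[0.6359 0.3788 0.012 ]
[0.4453 0.2899 0.012 ]
[0.5154 0.0553 0.012 ]
glass [0.4187 0.1356 0.    ] tin [ 0.3575 -0.2315  0.    ] [ 0.4821 -0.4941 -0.    ]
```

```bash
python3 -m handwheel '{"translation":[[0,0,-0.04],[0,0,-0.04],[0,0,-0.04],[0.032,-0.022,0],[0.032,-0.022,0],[0.032,-0.022,0],[0.032,-0.022,0],[0.032,-0.022,0],[0.032,-0.022,0],[0.032,-0.022,0]],"rotation":[[0,0,0],[0,0,0],[0,0,0],[0,0,0],[0,0,0],[0,0,0],[0,0,0],[0,0,0],[0,0,0],[0,0,0]],"jaw":[1,1,1,1,1,1,1,1,1,1]}' 90; python3 -c "
from h import *
print(env.state()['joint_pos'])"
```

```text
t: 0.93
tcp_pos: [0.3818, -0.3542, 0.5245]
orientation: [[0.93, 0.367, -0.0], [0.367, -0.93, 0.0], [-0.0, -0.0, -1.0]]
force: [1.1, -0.9, -0.0]
opening: 0.0855
[-0.7707  0.1434  1.7281  0.0001  1.2704  0.4246]
```

```bash
python3 -m handwheel '{"translation":[[0.0162,-0.0353,0],[0.0162,-0.0353,0],[0.0162,-0.0353,0],[0.0162,-0.0353,0],[0.0162,-0.0353,0],[0.0162,-0.0353,0],[0.0162,-0.0353,0],[0.0162,-0.0353,0],[0.0162,-0.0353,0],[0.0162,-0.0353,0]],"rotation":[[0,0,0],[0,0,0],[0,0,0],[0,0,0],[0,0,0],[0,0,0],[0,0,0],[0,0,0],[0,0,0],[0,0,0]],"jaw":[1,1,1,1,1,1,1,1,1,1]}' && python3 -m handwheel '{"translation":[[0.0162,-0.0353,0],[0.0162,-0.0353,0],[0.0162,-0.0353,0],[0.0162,-0.0353,0],[0.0162,-0.0353,0],[0,0,0],[0,0,0],[0,0,0],[0,0,0],[0,0,0]],"rotation":[[0,0,0],[0,0,0],[0,0,0],[0,0,0],[0,0,0],[0,6,0],[0,6,0],[0,6,0],[0,6,0],[0,6,0]],"jaw":[1,1,1,1,1,1,1,1,1,1]}'
python3 - <<'E'
from h import *
s=env.state();print(s['joint_pos'],s['tcp_pos'])
cv2.imwrite('pics/w1.png',read_camera('wrist'));c=get_calibration('wrist');print(c)
for n in('scene','side'):cv2.imwrite(f'pics/{n}1.png',read_camera(n))
M=np.array([.5126,.2623,.2385]);a=np.array([-.471,-.167,.866]);print(proj('wrist',M),proj('wrist',M-.068*a),proj('wrist',M-.23*a))
E
```

```text
t: 1.77
tcp_pos: [0.4018, 0.0337, 0.5247]
orientation: [[0.93, 0.367, 0.0], [0.367, -0.93, -0.0], [0.0, 0.0, -1.0]]
force: [1.3, -1.6, -1.0]
opening: 0.0852
t: 2.6
tcp_pos: [0.4127, 0.226, 0.5246]
orientation: [[0.803, 0.368, 0.469], [0.317, -0.93, 0.186], [0.504, -0.0, -0.864]]
force: [0.2, -1.5, 0.1]
opening: 0.0854
[ 0.4913 -0.0384  1.962  -0.09    0.6946  1.7394] [0.4127 0.226  0.5246]
{'fx': 413.51059714472007, 'fy': 413.51059714472007, 'cx': 318.23171500588177, 'cy': 236.9165889532224, 'world_from_camera': array([[ 0.3675,  0.911 , -0.1871,  0.495 ],
       [-0.93  ,  0.3597, -0.0752,  0.2585],
       [-0.0012,  0.2016,  0.9795,  0.5407],
       [ 0.    ,  0.    ,  0.    ,  1.    ]])}
[322.4308 291.6268] [323.1032 256.6118] [324.0308 208.3036]
```

View pics/w1.png

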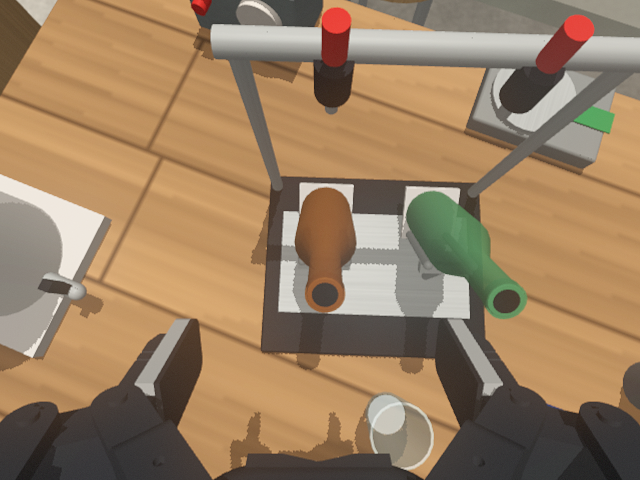

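```bash
python3 -m handwheel '{"translation":[[-0.018,0.0017,0.03],[-0.017,0.0017,0.03],[-0.0173,0.0017,0.03],[0,0,0]],"rotation":[[0,0,0],[0,0,0],[0,0,0],[0,0,0]],"jaw":[1,1,1,1]}'
python3 - <<'E'
from h import *
s=env.state();print(s['joint_pos'],s['tcp_pos'],s['orientation'])
cv2.imwrite('pics/w2.png',read_camera('wrist'))
M=np.array([.5125,.260,.2412]);a=-s['orientation'][:,2];print(proj('wrist',M),proj('wrist',M-.068*a),proj('wrist',M-.23*a), s['orientation'].T@(M-s['tcp_pos']))
E
```

```text
t: 3.08
tcp_pos: [0.4127, 0.2197, 0.4146]
orientation: [[0.813, 0.366, 0.453], [0.321, -0.931, 0.177], [0.487, 0.002, -0.874]]
force: [-1.1, -1.7, -1.6]
opening: 0.0848
[ 0.4777  0.1028  2.0928 -0.1198  0.4428  1.7683] [0.4127 0.2197 0.4146] [[ 0.8126  0.3662  0.4534]
 [ 0.3206 -0.9305  0.177 ]
 [ 0.4867  0.0015 -0.8735]]
[316.8592 276.0482] [317.3474 230.9216] [317.8906 180.7099] [ 0.0096 -0.0012  0.2038]
```

View pics/w2.png

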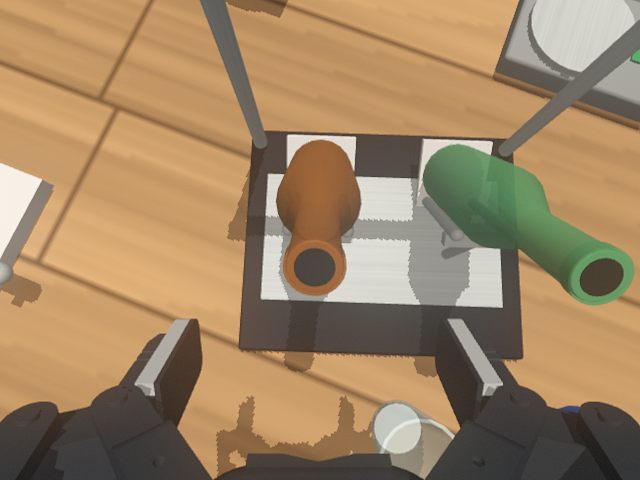

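```bash
cat >> h.py <<'E'
def lsq(rs):
    P=[np.eye(3)-np.outer(v,v) for o,v in rs]
    x=np.linalg.solve(sum(P),sum(p@o for p,(o,v) in zip(P,rs)));return x,[round(np.linalg.norm(p@(x-o))*1e3,1) for p,(o,v) in zip(P,rs)]
E
python3 - <<'E'
from h import *
c1={'fx': 413.5106,'fy':413.5106,'cx':318.2317,'cy':236.9166,'world_from_camera':np.array([[ 0.3675,0.911,-0.1871,0.495],[-0.93,0.3597,-0.0752,0.2585],[-0.0012,0.2016,0.9795,0.5407],[0,0,0,1]])}
r=[ray('wrist',(325,293),c1),ray('wrist',(315,267))]
X,e=lsq(r);print(X,e)
X,e=lsq(r+[ray('scene',(457.7,168.5)),ray('side',(213.3,257))]);print(X,e)
s=env.state();print(s['orientation'].T@(X-s['tcp_pos']))
for o,v in r: print(o+v*(.2412-o[2])/v[2])
E
```

```text
[0.5147 0.2617 0.2547] [np.float64(0.0), np.float64(0.0)]
[0.5151 0.2619 0.2386] [np.float64(0.8), np.float64(1.4), np.float64(4.2), np.float64(5.5)]
[ 0.0073 -0.0017  0.2098]
[0.5157 0.2618 0.2412]
[0.5161 0.2623 0.2412]
```

```bash
python3 -m handwheel '{"translation":[[0.0095,-0.0018,0],[0,0,0],[0,0,0]],"rotation":[[0,0.9,0],[0,0,0],[0,0,0]],"jaw":[1,1,1]}'
python3 - <<'E'
from h import *
s=env.state();X=np.array([.516,.262,.2412]);print(s['orientation'].T@(X-s['tcp_pos']),s['joint_pos'])
E
```

```text
t: 3.38
tcp_pos: [0.4229, 0.2265, 0.4282]
orientation: [[0.796, 0.367, 0.481], [0.314, -0.93, 0.19], [0.518, -0.0, -0.856]]
force: [0.2, -0.1, -0.9]
opening: 0.0854
[-0.0116  0.0013  0.2116] [ 0.4813  0.0984  2.0658 -0.1275  0.4387  1.7768]
```

```bash
python3 -m handwheel '{"translation":[[-0.0075,0.0013,0],[0,0,0.01],[0,0,0.01],[0,0,0],[0,0,0]],"rotation":[[0,-1.1,0],[0,0,0],[0,0,0],[0,0,0],[0,0,0]],"jaw":[1,1,1,1,1]}'
python3 - <<'E'
from h import *
s=env.state();X=np.array([.516,.262,.2412]);print(s['orientation'].T@(X-s['tcp_pos']),s['joint_pos'])
cv2.imwrite('pics/w3.png',read_camera('wrist'));print(proj('wrist',X))
E
```

```text
t: 3.8
tcp_pos: [0.4254, 0.2257, 0.4033]
orientation: [[0.808, 0.367, 0.461], [0.319, -0.93, 0.182], [0.495, 0.0, -0.869]]
force: [-0.3, -0.7, -0.5]
opening: 0.0851
[ 0.0045 -0.0005  0.1891] [ 0.4764  0.1427  2.0797 -0.1269  0.4061  1.7749]
[317.7535 295.707 ]
```

View pics/w3.png

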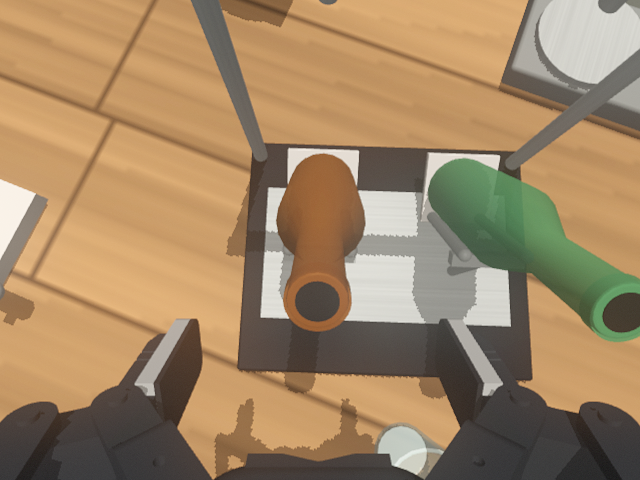

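```bash
python3 -m handwheel '{"translation":[[0.003,0,0.005],[0,0,0.011],[0,0,0.011],[0,0,0.011],[0,0,0.011],[0,0,0.011],[0,0,0.009],[0,0,0],[0,0,0],[0,0,0]],"rotation":[[0,0,0],[0,0,0],[0,0,0],[0,0,0],[0,0,0],[0,0,0],[0,0,0],[0,0,0],[0,0,0],[0,0,0]],"jaw":[1,1,1,1,1,1,1,1,1,1]}'
python3 - <<'E'
from h import *
s=env.state();X=np.array([.516,.262,.2412]);print(s['orientation'].T@(X-s['tcp_pos']),s['joint_pos'])
cv2.imwrite('pics/w4.png',read_camera('wrist'));print(proj('wrist',X))
E
```

```text
t: 4.68
tcp_pos: [0.4596, 0.2393, 0.3458]
orientation: [[0.807, 0.367, 0.462], [0.319, -0.93, 0.182], [0.497, 0.0, -0.868]]
force: [0.9, -1.2, -0.6]
opening: 0.0857
[ 0.0008 -0.0004  0.121 ] [ 0.4684  0.2938  2.0526 -0.1666  0.2807  1.8114]
[317.5588 422.8214]
```

View pics/w4.png

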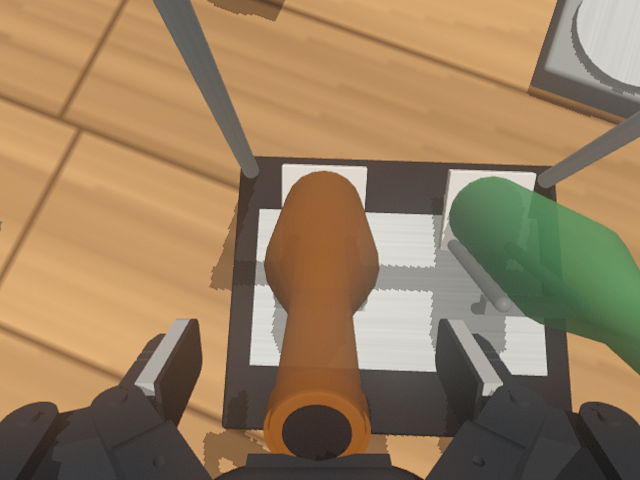

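```bash
python3 -m handwheel '{"translation":[[0,0,0],[0,0,0],[0,0,0],[0,0,0],[0,0,0],[0,0,0],[0,0,0],[0,0,0],[0,0,0],[0,0,0]],"rotation":[[0,0,0],[0,0,0],[0,0,0],[0,0,0],[0,0,0],[0,0,0],[0,0,0],[0,0,0],[0,0,0],[0,0,0]],"jaw":[0,0,0,0,0,0,0,0,0,0]}' 90; python3 -m handwheel '{"translation":[[0,0,0],[0,0,-0.004],[0,0,-0.01],[0,0,-0.015],[0,0,-0.02],[0,0,-0.02],[0,0,-0.02],[0,0,0]],"rotation":[[0,0,0],[0,0,0],[0,0,0],[0,0,0],[0,0,0],[0,0,0],[0,0,0],[0,0,0]],"jaw":[0,0,0,0,0,0,0,0]}'; python3 -c "
from h import *
print(env.state()['joint_pos'])"
```

```text
t: 5.57
tcp_pos: [0.4597, 0.239, 0.3464]
orientation: [[0.807, 0.367, 0.463], [0.319, -0.93, 0.182], [0.498, 0.001, -0.867]]
force: [-2.8, -5.3, 6.6]
opening: 0.0255
t: 6.23
tcp_pos: [0.4176, 0.2228, 0.4258]
orientation: [[0.806, 0.367, 0.465], [0.318, -0.93, 0.184], [0.5, -0.001, -0.866]]
force: [0.6, 0.2, -2.3]
opening: 0.0249
[ 0.4787  0.0932  2.0748 -0.1159  0.4547  1.7644]
```

```bash
python3 -m handwheel '{"translation":[[0.0125,0,-0.0217],[0.0175,0,-0.0303],[0.0175,0,-0.0303],[0.0175,0,-0.0303],[0.0175,0,-0.0303],[0.01,0,-0.0175],[0,0,0],[0,0,0],[0,0,0],[0,0,0]],"rotation":[[0,0,0],[0,0,0],[0,0,0],[0,0,0],[0,0,0],[0,0,0],[0,-3,0],[0,-5,0],[0,-5,0],[0,-5,0]],"jaw":[0,0,0,0,0,0,0,0,0,0]}'; python3 -m handwheel '{"translation":[[0,0,0],[0,0,0],[0,0,0],[0,0,0],[0,0,0]],"rotation":[[0,-5,0],[0,-4,0],[0,-3,0],[0,0,0],[0,0,0]],"jaw":[0,0,0,0,0]}'
python3 - <<'E'
from h import *
print(env.state()['joint_pos'])
cv2.imwrite('pics/two.png',np.hstack([read_camera('scene')[60:380,160:560],read_camera('side')[60:380,100:500]]))
E
```

```text
t: 7.07
tcp_pos: [0.4188, 0.2233, 0.6072]
orientation: [[0.912, 0.367, 0.185], [0.36, -0.93, 0.073], [0.199, -0.0, -0.98]]
force: [0.9, -1.0, -4.0]
opening: 0.0251
t: 7.48
tcp_pos: [0.4194, 0.2235, 0.607]
orientation: [[0.93, 0.367, -0.003], [0.367, -0.93, -0.001], [-0.003, 0.0, -1.0]]
force: [0.1, -0.8, -2.9]
opening: 0.0249
[0.4645 0.0091 1.6941 0.0003 1.4418 1.6595]
```

View pics/two.png

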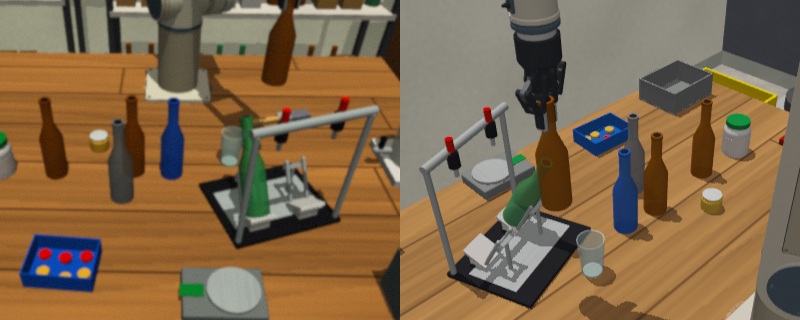

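```bash
python3 -m handwheel '{"translation":[[0,0,-0.015],[0,0,-0.02],[-0.004,0.0157,0],[-0.0085,0.0314,0],[-0.0085,0.0314,0],[-0.0085,0.0314,0],[-0.0085,0.0314,0],[-0.0085,0.0314,0],[-0.0085,0.0314,0],[-0.0085,0.0314,0]],"rotation":[[0,0,0],[0,0,0],[0,0,0],[0,0,0],[0,0,0],[0,0,0],[0,0,0],[0,0,0],[0,0,0],[0,0,0]],"jaw":[0,0,0,0,0,0,0,0,0,0]}'; python3 -m handwheel '{"translation":[[-0.0085,0.0314,0],[-0.0085,0.0314,0],[-0.0085,0.0314,0],[-0.0085,0.0314,0],[-0.0085,0.0314,0],[-0.0085,0.0314,0],[-0.0043,0.0157,0],[0,0,0],[0,0,0],[0,0,0]],"rotation":[[0,0,0],[0,0,0],[0,0,0],[0,0,0],[0,0,0],[0,0,0],[0,0,0],[0,0,0],[0,0,0],[0,0,0]],"jaw":[0,0,0,0,0,0,0,0,0,0]}'
```

```text
t: 8.42
tcp_pos: [0.446, -0.0206, 0.6436]
orientation: [[0.93, 0.367, -0.001], [0.367, -0.93, -0.001], [-0.002, 0.001, -1.0]]
force: [0.1, -0.7, -2.8]
opening: 0.0252
t: 9.25
tcp_pos: [0.4697, -0.2289, 0.6435]
orientation: [[0.93, 0.367, -0.003], [0.367, -0.93, -0.001], [-0.003, -0.0, -1.0]]
force: [0.3, -1.4, -3.0]
opening: 0.0255
```

```bash
python3 -m handwheel '{"translation":[[0,0,0.015],[0,0,0.03],[0,0,0.03],[0,0,0.03],[0,0,0.03],[0,0,0.03],[0,0,0.03],[0,0,0.02],[0,0,0],[0,0,0]],"rotation":[[0,0,0],[0,0,0],[0,0,0],[0,0,0],[0,0,0],[0,0,0],[0,0,0],[0,0,0],[0,0,0],[0,0,0]],"jaw":[0,0,0,0,0,0,0,0,0,0]}'
python3 - <<'E'
from h import *
s=env.state();print(s['tcp_pos'])
A=read_camera('scene');B=read_camera('side');cv2.imwrite('pics/sA.png',A);cv2.imwrite('pics/sB.png',B)
def c(im,x,y,w,h,k):
    o=cv2.resize(im[y:y+h,x:x+w],None,fx=k,fy=k,interpolation=cv2.INTER_CUBIC)
    for i in range(0,w,20): cv2.putText(o,'|'+str(x+i),(i*k-2,10),0,.32,(255,255,255),1)
    for i in range(0,h,20): cv2.putText(o,'-'+str(y+i),(0,i*k+4),0,.32,(0,255,255),1)
    return o
cv2.imwrite('pics/q1.png',np.hstack([c(A,190,110,130,150,3),c(B,325,110,130,170,3)[:450]]))
T=s['tcp_pos'];R=s['orientation'][:,2]
for n in('scene','side'): print(n,'exp foot',proj(n,T+.35*R),'sh118',proj(n,T+.232*R))
E
```

```text
t: 10.08
tcp_pos: [0.4693, -0.2286, 0.4285]
orientation: [[0.93, 0.368, -0.004], [0.368, -0.93, -0.001], [-0.004, -0.001, -1.0]]
force: [0.7, -1.2, -2.0]
opening: 0.0248
[ 0.4693 -0.2286  0.4285]
scene exp foot [253.0833 207.4916] sh118 [249.0875 169.54  ]
side exp foot [379.7437 227.6528] sh118 [381.6813 189.8562]
```

View pics/q1.png

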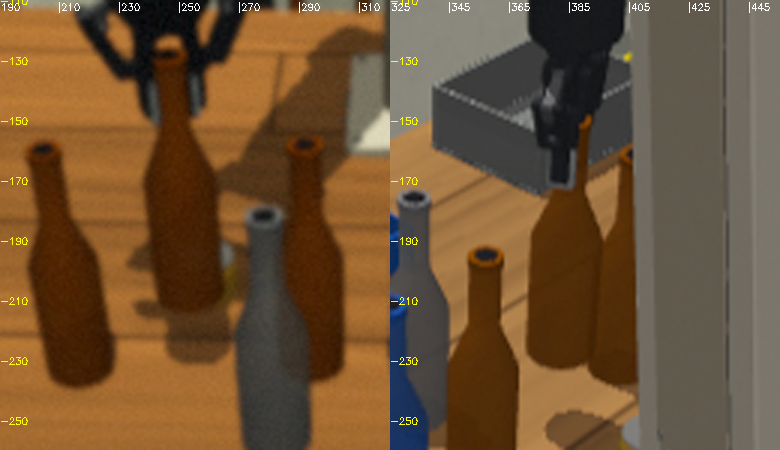

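```bash
python3 -m handwheel '{"translation":[[0,0,0.01],[0,0,0.015],[0,0,0.015],[0,0,0.014],[0,0,0.009],[0,0,0.005],[0,0,0],[0,0,0]],"rotation":[[0,0,0],[0,0,0],[0,0,0],[0,0,0],[0,0,0],[0,0,0],[0,0,0],[0,0,0]],"jaw":[0,0,0,0,0,0,0,0]}';python3 -m handwheel '{"translation":[[0,0,0.001],[0,0,0.001],[0,0,0.001],[0,0,0]],"rotation":[[0,0,0],[0,0,0],[0,0,0],[0,0,0]],"jaw":[0,0,0,0]}'; python3 -m handwheel '{"translation":[[0,0,0.001],[0,0,0.001],[0,0,0]],"rotation":[[0,0,0],[0,0,0],[0,0,0]],"jaw":[0,0,0]}'
```

```text
t: 10.85
tcp_pos: [0.4693, -0.2297, 0.361]
orientation: [[0.93, 0.367, -0.003], [0.367, -0.93, -0.002], [-0.003, 0.001, -1.0]]
force: [-0.3, -0.7, -2.0]
opening: 0.0246
t: 11.18
tcp_pos: [0.469, -0.2296, 0.3578]
orientation: [[0.93, 0.367, -0.003], [0.367, -0.93, -0.001], [-0.003, 0.0, -1.0]]
force: [0.8, -0.8, -2.8]
opening: 0.0252
t: 11.43
tcp_pos: [0.4689, -0.2296, 0.3554]
orientation: [[0.93, 0.367, -0.003], [0.367, -0.93, -0.001], [-0.004, -0.0, -1.0]]
force: [-0.2, -0.3, -3.3]
opening: 0.0252
```

```bash
Z='[0,0,0]'; python3 -m handwheel '{"translation":[[0,0,0.001],[0,0,0.001],[0,0,0]],"rotation":[[0,0,0],[0,0,0],[0,0,0]],"jaw":[0,0,0]}'; python3 -m handwheel '{"translation":[[0,0,0.001],[0,0,0],[0,0,0]],"rotation":[[0,0,0],[0,0,0],[0,0,0]],"jaw":[0,0,0]}'
```

```text
t: 11.68
tcp_pos: [0.4689, -0.2296, 0.3533]
orientation: [[0.93, 0.367, -0.004], [0.367, -0.93, -0.001], [-0.004, -0.0, -1.0]]
force: [-0.2, -1.4, -2.5]
opening: 0.025
t: 11.93
tcp_pos: [0.469, -0.2296, 0.3525]
orientation: [[0.93, 0.367, -0.003], [0.367, -0.93, -0.001], [-0.004, -0.0, -1.0]]
force: [1.8, -1.1, -2.6]
opening: 0.0249
```

```bash
python3 -m handwheel '{"translation":[[0,0,0.001],[0,0,0],[0,0,0]],"rotation":[[0,0,0],[0,0,0],[0,0,0]],"jaw":[0,0,0]}'
```

```text
t: 12.18
tcp_pos: [0.4689, -0.2296, 0.3515]
orientation: [[0.93, 0.367, -0.003], [0.367, -0.93, -0.001], [-0.004, -0.0, -1.0]]
force: [0.3, -1.4, -2.4]
opening: 0.0254
```

```bash
python3 -m handwheel '{"translation":[[0,0,0.001],[0,0,0],[0,0,0]],"rotation":[[0,0,0],[0,0,0],[0,0,0]],"jaw":[0,0,0]}';python3 -m handwheel '{"translation":[[0,0,0.001],[0,0,0],[0,0,0]],"rotation":[[0,0,0],[0,0,0],[0,0,0]],"jaw":[0,0,0]}'
```

```text
t: 12.43
tcp_pos: [0.4689, -0.2296, 0.3505]
orientation: [[0.93, 0.367, -0.003], [0.367, -0.93, -0.001], [-0.004, -0.0, -1.0]]
force: [0.5, -0.8, -2.7]
opening: 0.025
t: 12.68
tcp_pos: [0.4692, -0.2297, 0.3501]
orientation: [[0.93, 0.367, -0.002], [0.367, -0.93, -0.002], [-0.003, 0.001, -1.0]]
force: [-0.1, -1.0, 3.9]
opening: 0.0253
```

```bash
python3 -m handwheel '{"translation":[[0,0,0.0007],[0,0,0],[0,0,0]],"rotation":[[0,0,0],[0,0,0],[0,0,0]],"jaw":[0,0,0]}' 20
python3 - <<'E'
from h import *
A=read_camera('scene');B=read_camera('side');cv2.imwrite('pics/sA2.png',A);cv2.imwrite('pics/sB2.png',B)
cv2.imwrite('pics/q2.png',np.hstack([cv2.resize(i,None,fx=3,fy=3,interpolation=2) for i in (A[130:280,190:320],B[130:280,325:455])]))
E
```

```text
t: 12.93
tcp_pos: [0.4694, -0.2298, 0.35]
orientation: [[0.93, 0.367, -0.002], [0.367, -0.93, -0.002], [-0.002, 0.001, -1.0]]
force: [-1.0, -0.5, 9.7]
opening: 0.0249
```

View pics/q2.png

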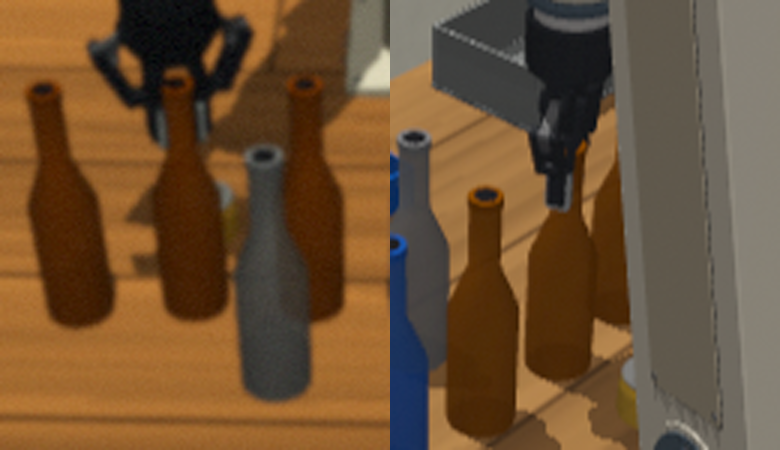

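```bash
python3 -m handwheel '{"translation":[[0,0,0],[0,0,0],[0,0,0],[0,0,0],[0,0,0],[0,0,0],[0,0,0],[0,0,0],[0,0,0],[0,0,0]],"rotation":[[0,0,0],[0,0,0],[0,0,0],[0,0,0],[0,0,0],[0,0,0],[0,0,0],[0,0,0],[0,0,0],[0,0,0]],"jaw":[0.32,0.34,0.37,0.4,0.45,0.5,0.6,0.75,0.9,1]}'; python3 -m handwheel '{"translation":[[0,0,0],[0,0,0],[0,0,-0.01],[0,0,-0.02],[0,0,-0.03],[0,0,-0.03],[0,0,-0.03],[0,0,-0.03],[0,0,0],[0,0,0]],"rotation":[[0,0,0],[0,0,0],[0,0,0],[0,0,0],[0,0,0],[0,0,0],[0,0,0],[0,0,0],[0,0,0],[0,0,0]],"jaw":[1,1,1,1,1,1,1,1,1,1]}'
python3 - <<'E'
from h import *
A=read_camera('scene');B=read_camera('side');cv2.imwrite('pics/sA3.png',A);cv2.imwrite('pics/sB3.png',B)
cv2.imwrite('pics/q3.png',np.hstack([cv2.resize(i,None,fx=3,fy=3,interpolation=2) for i in (A[130:280,190:320],B[130:280,325:455])]))
E
```

```text
t: 13.87
tcp_pos: [0.469, -0.2296, 0.3489]
orientation: [[0.93, 0.367, -0.003], [0.367, -0.93, -0.001], [-0.004, -0.0, -1.0]]
force: [-0.2, -0.7, -0.1]
opening: 0.0841
t: 14.7
tcp_pos: [0.4696, -0.2295, 0.5015]
orientation: [[0.93, 0.367, 0.001], [0.367, -0.93, -0.004], [-0.0, 0.004, -1.0]]
force: [0.7, -1.8, -1.4]
opening: 0.0855
```

View pics/q3.png

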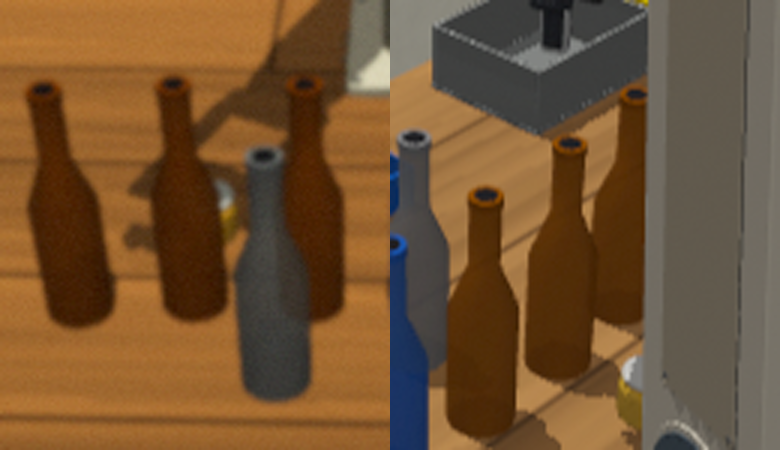

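Run:
```python
from h import *
f=lambda a,b:(np.array([190+a[0]/3,130+a[1]/3]),np.array([325+(b[0]-390)/3,130+b[1]/3]))
qr,am,ql=[tri(*f(a,b))[0] for a,b in [((44,91),(633.5,94)),((173,85.5),(570,145)),((305,86),(486,197))]]
print(qr,am,ql); y=ql-qr; y[2]=0; L=np.linalg.norm(y);y/=L; d=am-(ql+qr)/2; print(L,'along',d@y,'across',d@[y[1],-y[0],0])
a,b=cv2.imread('pics/scene0.png').astype(int),cv2.imread('pics/sA3.png').astype(int)
m=(abs(a-b).max(2)>40).astype(np.uint8);n,_,st,_=cv2.connectedComponentsWithStats(m);print([list(map(int,r)) for r in st[1:] if r[4]>25]);print(env.state()['t'])
```

```text
[ 0.4779 -0.3338  0.2292] [ 0.4646 -0.2319  0.228 ] [ 0.4624 -0.1251  0.2279]
0.20928660793719364 along -0.0020683173599171773 across -0.0056985037084318945
[[84, 0, 56, 15, 529], [214, 0, 13, 34, 271], [226, 0, 12, 35, 195], [235, 0, 34, 114, 1867], [300, 0, 56, 26, 1106], [361, 0, 39, 90, 1723], [223, 4, 5, 23, 54], [322, 9, 34, 27, 352], [92, 13, 8, 7, 26], [99, 20, 22, 16, 150], [226, 34, 12, 59, 318], [98, 36, 60, 73, 2007], [333, 36, 14, 6, 63], [206, 50, 21, 70, 726], [340, 52, 10, 9, 50], [344, 57, 35, 30, 562], [308, 66, 11, 8, 71], [330, 67, 9, 21, 48], [360, 83, 14, 14, 118], [136, 114, 158, 55, 2982], [296, 114, 22, 19, 267], [357, 126, 24, 24, 320], [314, 146, 52, 11, 258], [231, 149, 80, 89, 2433], [450, 166, 14, 14, 148], [435, 191, 44, 75, 1841], [440, 247, 8, 9, 37]]
14.8
```

```bash
python3 -c "
from h import *
print(env.close_job())"
```

```text
the job is handed in; nothing more can be done
None
```

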